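# Change over the specimens and complete the tray

## Robot

A 6-joint arm with a two-finger parallel gripper is mounted at the origin on the work surface. World frame = base frame: x ahead of the robot, y to its left, z up, the work surface at z = 0. Lengths are in m, angles in rad, forces in N, time in s.
With the tool pointing down it reaches from about 0.4 to 0.925 m from the base axis. Payload 12.5 kg.
Tool frame: the origin (TCP) lies at the centre of the arm's flange, where the gripper is bolted on; the fingertips stand 190 mm ahead of it and the grasp point (between the pads) lies robot.tcp_to_grasp ahead of it (robot.tcp_to_grasp is the distance from the TCP to the grasp point, in m); z points along the fingers, y is the direction in which the jaws open and shut (so a half turn about z gives the same grasp; the last joint's range is limited). The gripper opens to 95 mm and grips with 3 to 60 N. Pads are 20 mm wide; open, the fingers measure 119 mm over their backs; the gripper's body (75 mm by 180 mm) begins 59 mm behind the grasp point.
Start: joints at [1.054, 0.491, 1.559, -0, 1.092, -0.106], TCP at [0.25, 0.573, 0.405] pointing down, gripper open.
Joint ranges: [-3.1, 3.1], [-0.84, 2.19], [0.05, 2.79], [-1.13, 4.28], [0.06, 2.93], [-2.69, 2.69]. Speed limits (rad/s): [2.22, 2.22, 2.79, 3.14, 3.14, 3.14].

## Interface

Orientations are given as [roll, pitch, yaw] about the fixed x, y, z axes, in that order (R = Rz(yaw) Ry(pitch) Rx(roll)).
In Python, from plant import robot gives the robot as it stands. Calls block until the motion is done:
- robot.move_ptp(position, orientation): joint-space move of the TCP to a pose.
- robot.servo_line(position, feed=0.15, attitude=None, force_limit=None): straight line of the TCP; attitude=None keeps the orientation; feed is the mean speed in m/s. With force_limit (N) it stops when the force on the tool has changed by that much, and returns True; else False.
- robot.move_j(angles): joint-space move.
- robot.grip(opening, newtons=None): finger opening in m; newtons is the grip in N (None keeps the last); returns when the fingers have stopped.
- robot.hold(seconds).
- robot.ik(position, orientation): joint angles nearest the present ones, or None.
- robot.get_state(): the state.
- robot.get_image(name): name is "scene" or "top" or "wrist"; returns a dict with "frame" (384x512x3 uint8, red, green, blue), "mtx" (3x3 intrinsics, pixels), "rvec" (rotation vector, rad) and "tvec" (3), from world to camera coordinates, as OpenCV has them. Camera axes: x right, y down, z forward; pixel columns grow to the right and rows downward; lengths in m; the calibration is good to about 2 mm. A picture is of the moment at which its call begins. There is no depth.
A pose or a line that the arm cannot do raises robot.PlanningError and nothing moves.
- robot.close_job(): hands the job in, once; it reports no verdict.
Trained networks look in the newest picture that a camera, given by its name, has taken for a name from the list of things; names that differ only in an ending like _2 or _b are one class to them, and where a whole thing is asked for, a point or a joint stands for the part that bears it (a point fixed in the world has none). Each returns a list of dicts, best first, with "conf" (0 to 1); they miss things now and then, are a little off and sometimes report something else, mostly with a low value. They report only what shows in the picture. A call takes as long as a camera call.
- robot.spot_in(query, camera): "centre" ([column, row] in pixels, amid what is visible of it).
- robot.spot_point(query, camera): "centre" ([column, row] in pixels: a listed point, or the origin of a listed thing).
The state is a dict: "clock": time; "joints": joint angles; "dq": joint speeds; "effort": joint torques, N m; "tool_pos": TCP position; "tcp_rot": TCP orientation; "ft_force": force on the tool from outside, world axes, zero at the start; "torque": the same for the moment, N m; "grip_width": finger opening in m.
Only numpy, scipy, OpenCV 4.12 (cv2) and the standard library are available. Lean on these libraries where they do the work, as an engineer would, in place of code of your own. Each camera call takes 0.05 s, during which the arm holds its last target.

## Task

Set up the next measuring round: the beige ring and the coupon clamp stand on the two black measuring stages and must change places, each ending upright and centred on the stage where the other stood; the empty rubber mat is free for parking one of them meanwhile. Also complete the grey three-nest tray so that it holds one bracket, one cover and one shaft, by standing the type that it lacks upright in the middle of its free nest. Leave the parts already in the tray and the spare bracket on the bench, a duplicate, where they are, and let go of everything at the end.

Things in the scene. Friction and masses are not known exactly. Their poses are not given: they have to be found in the camera images.
- ring: Beige moulded plastic ring standing flat, 56 mm outer and 28 mm inner diameter, 32 mm high, about 90 g. Origin: centre of its underside, z up along its axis. Starts on one of the two stages.
- clamp: Coupon clamp: aluminium foot 56 x 40 x 10 mm (along its x, y, z), on it a grey jaw block 34 mm (x) by 24 mm (y) from 10 to 44 mm above the underside, and a thin glass coupon (28 x 3 mm) sticking up to 60 mm. Grip the jaw block across y (24 mm). About 150 g. Origin: centre of the foot's underside, z up. Starts on the other stage.
- round_stage: Measuring stage with a round black plate of 100 mm diameter. Fixed. Black post (34 mm thick) on an 80 mm aluminium foot, with a small black side knob under the plate. Only the plate's top bears a specimen; it is 45 mm above the origin. Origin: on the bench under the plate's centre, z up. 
- square_stage: Measuring stage with a square black plate 90 x 90 mm. Fixed. Black post (34 mm thick) on an 80 mm aluminium foot, with a small black side knob under the plate. Only the plate's top bears a specimen; it is 45 mm above the origin. Origin: on the bench under the plate's centre, z up. 
- mat: Empty black rubber mat on the bench, 110 x 110 mm, 3 mm thick, fixed: a free spot for parking. Origin: centre of its underside.
- tray: Fixed grey tray, 92 mm (its x) by 260 mm (its y), with three square nests in a row whose centres lie at y = -84, 0 and +84 mm, x = 0. Nest floors are 6 mm above the origin, the 4 mm thick rims and partitions 12 mm; a nest measures 80 mm (along y) by 84 mm (along x) inside. Two nests are taken, the free one shows a paper liner (0.5 mm, look only). Which is free varies. Origin: centre of its underside.
- tray_bracket: Bracket already in the tray: aluminium angle bracket: foot 44 x 40 mm (along its x, y), 5 mm thick, with an upright 5 mm flange 40 mm wide and 41 mm high at its +x edge. Origin: centre of the foot's underside, z up. It stays.
- tray_cover: Cover already in the tray: round aluminium cap of 56 mm diameter, 16 mm high, with a steel knob (16 mm diameter) up to 28 mm. Origin: centre of its underside. It stays.
- spare_bracket: Spare bracket standing on the bench, the same as the one in the tray: aluminium angle bracket: foot 44 x 40 mm (along its x, y), 5 mm thick, with an upright 5 mm flange 40 mm wide and 41 mm high at its +x edge. Origin: centre of the foot's underside, z up. It stays.
- shaft: Stepped steel shaft standing upright on the bench: flange 36 mm diameter from 0 to 8 mm high, body 24 mm diameter from 8 to 58 mm, tip 16 mm diameter up to 74 mm. About 200 g. Origin: centre of its underside, z up.

How it is judged:
By the outcome, as a careful person would: the job done as asked, in the order asked, and still so for the second after the job is handed in, with the robot touching nothing.
It also fails if it takes over 102 s, if anything falls off the work surface, if the arm or the gripper's body presses on something with over 40 N, if the wrist force passes 120 N, or if a joint passes its speed limit or range.

## Working session

There is one attempt and no reset: what is moved stays moved. The work goes in short steps, each a Python script; the robot and the scene stay as the last script left them, time stands still between calls to the robot, and variables do not carry over. Pictures are saved under pics/ and viewed, and the job is handed in when it is done.

```bash
mkdir -p pics; ls
python3 - <<'E'
from plant import robot
import cv2
print(robot.tcp_to_grasp, robot.get_state())
for n in ["scene","top","wrist"]:
    d=robot.get_image(n); cv2.imwrite(f"pics/a_{n}.png",cv2.cvtColor(d["frame"],cv2.COLOR_RGB2BGR))
    print(n,d["mtx"].tolist(),d["rvec"],d["tvec"])
E
```

```text
pics
0.1713 {'clock': 0.0, 'joints': array([ 1.05441660e+00,  4.91535369e-01,  1.55943419e+00,  7.38102876e-07,
        1.09167612e+00, -1.05605846e-01]), 'dq': array([ 0.00055598, -0.0002394 ,  0.001335  ,  0.0003218 ,  0.00054439,
        0.00194736]), 'effort': array([ 4.71918065e-04, -6.12631917e+01, -2.58193821e+01,  6.92681805e-02,
        4.80917317e-02, -8.65695006e-05]), 'tool_pos': array([0.24954125, 0.57298777, 0.40418192]), 'tcp_rot': array([-3.14054556e+00, -1.11650099e-04,  2.73081837e+00]), 'ft_force': array([-0.47963561,  0.6965715 , -0.22130527]), 'torque': array([ 0.02426368, -0.05642047,  0.02406414]), 'grip_width': 0.09503576958699754}
scene [[472.5484892073117, 0.0, 257.16331339569206], [0.0, 472.5484892073117, 193.79012316645196], [0.0, 0.0, 1.0]] [ 1.93509121  1.50613866 -0.60351211] [-0.06404011 -0.31952199  1.55865016]
top [[395.49492369129905, 0.0, 251.71205285943407], [0.0, 395.49492369129905, 189.69173778385925], [0.0, 0.0, 1.0]] [ 2.13868194 -2.17165479  0.18597687] [-0.07749369  0.53961768  1.03549208]
wrist [[317.29599855978, 0.0, 247.31507818904066], [0.0, 317.29599855978, 186.52655144860145], [0.0, 0.0, 1.0]] [-2.41666214 -1.58458735 -0.22902835] [-0.62463725 -0.03243515  0.39191652]
```

View pics/a_scene.png

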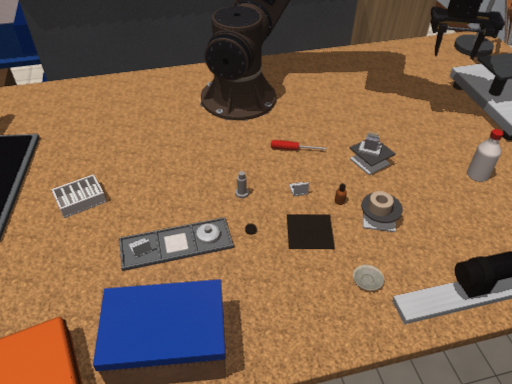

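View pics/a_top.png

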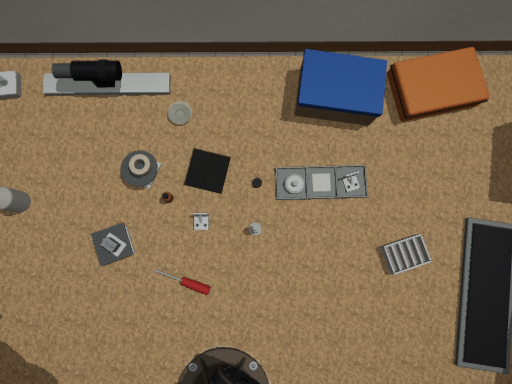

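View pics/a_wrist.png

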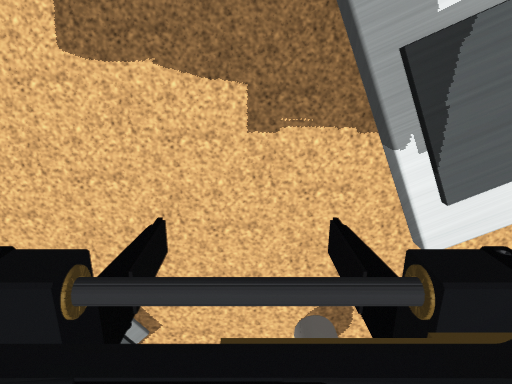

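```bash
cat > h.py <<'E'
from plant import robot
import cv2, numpy as np
def cam(n):
    d=robot.get_image(n); d["R"]=cv2.Rodrigues(np.array(d["rvec"],float))[0]; return d
def p2w(d,uv,z):
    r=d["R"].T@np.linalg.inv(d["mtx"])@np.array([uv[0],uv[1],1.0]); c=-d["R"].T@np.array(d["tvec"],float).ravel()
    return c+r*(z-c[2])/r[2]
def w2p(d,P):
    return cv2.projectPoints(np.array(P,float).reshape(-1,3),np.array(d["rvec"],float),np.array(d["tvec"],float),d["mtx"],None)[0].reshape(-1,2)
def save(n,f,crop=None,s=1):
    if crop: x,y,w,h=crop; f=f[y:y+h,x:x+w]
    f=cv2.resize(f,None,fx=s,fy=s,interpolation=cv2.INTER_CUBIC); cv2.imwrite(f"pics/{n}.png",cv2.cvtColor(f,cv2.COLOR_RGB2BGR))
E
python3 - <<'E'
from h import *
np.set_printoptions(precision=4,suppress=True)
Z={"ring":.045,"clamp":.045,"round_stage":0,"square_stage":0,"mat":0,"tray":0,"tray_bracket":.006,"tray_cover":.006,"spare_bracket":0,"shaft":0}
for c in ["top","scene"]:
    d=cam(c); print(c,"campos",-d["R"].T@np.array(d["tvec"]).ravel(), w2p(d,[[.25,.573,.405],[0,0,0]]))
    for q,z in Z.items():
        for r in robot.spot_point(q,c)[:2]: print(q,round(r["conf"],2),np.round(r["centre"],1),p2w(d,r["centre"],z)[:2])
    if c=="top": save("b1",d["frame"],(80,130,190,150),4); save("b2",d["frame"],(230,130,160,120),5)
    else: save("b3",d["frame"],(260,110,170,140),4.5)
E
```

```text
top campos [ 0.3794 -0.0589  1.1054] [[-136.3563  334.1125]
 [ 222.1142  395.7928]]
ring 0.55 [142.2 166.4] [0.6058 0.211 ]
clamp 0.54 [113.4 243.2] [0.4001 0.2816]
round_stage 0.89 [140.6 170.9] [0.6025 0.2267]
mat 0.92 [208.1 174.3] [0.5903 0.0362]
tray 0.57 [318.7 183.7] [ 0.5591 -0.2776]
tray_bracket 0.47 [350.9 186.1] [ 0.5501 -0.3677]
tray_bracket 0.44 [116.6 243.5] [0.3999 0.2854]
tray_cover 0.65 [293.7 183.5] [ 0.5597 -0.2056]
spare_bracket 0.62 [201.9 223.2] [0.4521 0.0535]
shaft 0.62 [254.4 227.4] [ 0.4381 -0.0925]
scene campos [ 1.2927 -0.2792  0.8868] [[475.819  -13.1295]
 [237.7478  96.9181]]
ring 0.72 [379.6 209.5] [0.6153 0.2141]
ring 0.7 [377.2 217.9] [0.6392 0.1968]
clamp 0.66 [368.8 150.8] [0.4047 0.2792]
round_stage 0.6 [379.  218.3] [0.6066 0.2261]
square_stage 0.84 [370.4 163.1] [0.4081 0.2913]
square_stage 0.65 [372.8 152.4] [0.3666 0.3174]
mat 0.76 [310.4 233.7] [0.6127 0.0417]
tray 0.64 [177.7 242.3] [ 0.5616 -0.2749]
tray_bracket 0.75 [140.1 246.2] [ 0.557  -0.3621]
tray_bracket 0.43 [208.7 235.4] [ 0.5634 -0.1999]
tray_cover 0.62 [208.3 235. ] [ 0.5619 -0.2006]
spare_bracket 0.68 [369.8 162. ] [0.4033 0.2916]
spare_bracket 0.49 [295.9 186.5] [0.4478 0.0576]
shaft 0.79 [242.5 193.5] [ 0.4393 -0.0873]
```

View pics/b1.png

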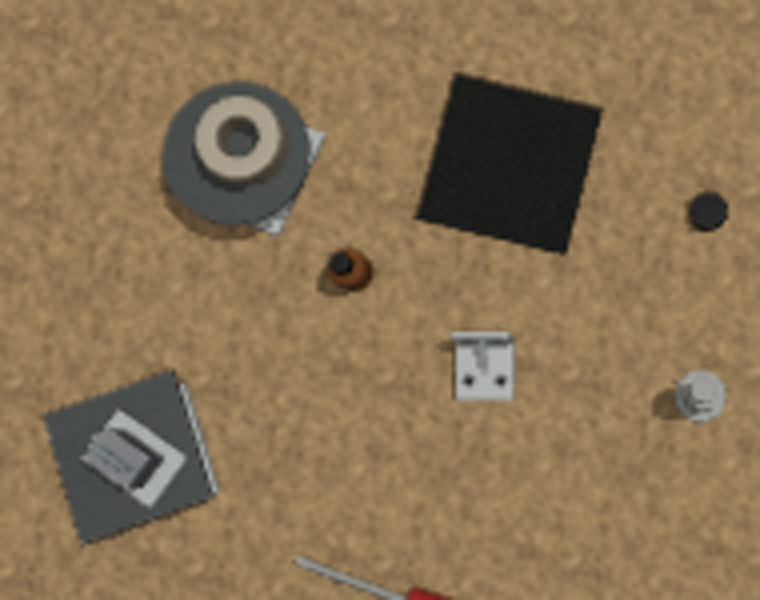

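View pics/b2.png

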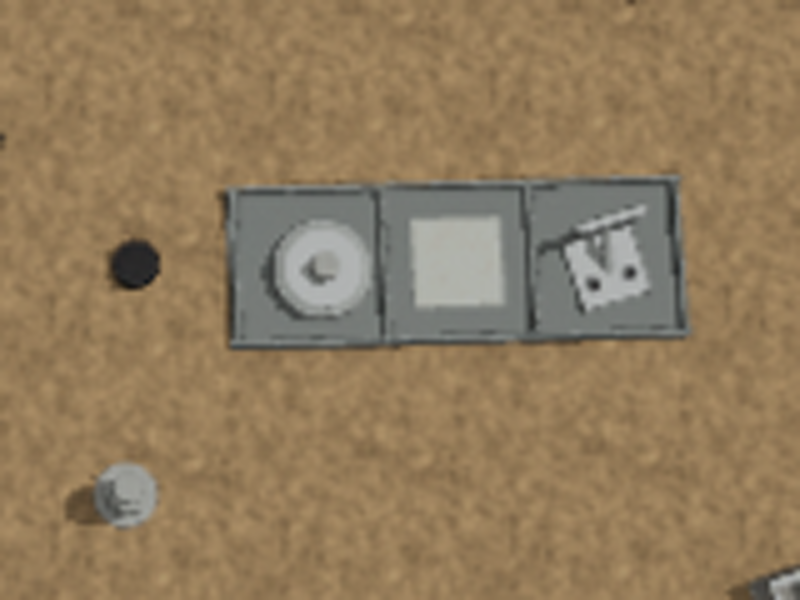

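View pics/b3.png

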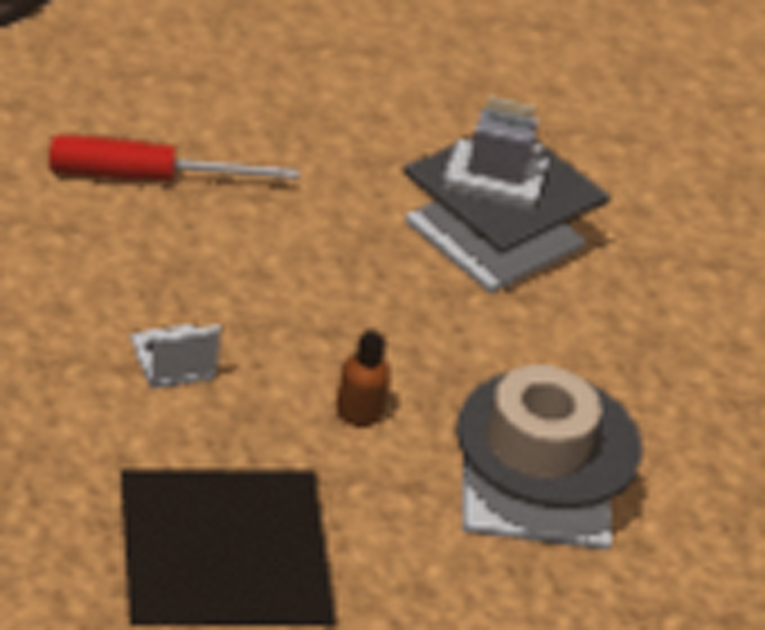

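```bash
cat > seg.py <<'E'
from h import *
np.set_printoptions(precision=4,suppress=True)
d=cam("top"); f=d["frame"]; np.save("top0.npy",f)
hsv=cv2.cvtColor(f,cv2.COLOR_RGB2HSV)
fi=f.astype(int)
def blob(mask,roi):
    m=np.zeros_like(mask); x,y,w,h=roi; m[y:y+h,x:x+w]=mask[y:y+h,x:x+w]
    cs=cv2.findContours(m,cv2.RETR_EXTERNAL,cv2.CHAIN_APPROX_NONE)[0]
    return max(cs,key=cv2.contourArea)
dark=((f.max(2)<85)&(fi.max(2)-fi.min(2)<16)).astype(np.uint8)
c=blob(dark,(110,145,60,50)); e=cv2.fitEllipse(c); print("round",e, p2w(d,e[0],.045)); (bx,by,bw,bh)=cv2.boundingRect(c);print(bx,by,bw,bh,p2w(d,(bx+bw/2-.5,by+bh/2-.5),.045))
c=blob(dark,(85,215,55,55)); e=cv2.minAreaRect(c); print("square",e,p2w(d,e[0],.045)); print([p2w(d,q,.045)[:2] for q in cv2.boxPoints(e)])
c=blob(dark,(180,140,60,60)); e=cv2.minAreaRect(c); print("mat",e,p2w(d,e[0],.003)); print([p2w(d,q,.003)[:2] for q in cv2.boxPoints(e)])
# crop points (crop, off, scale)
def w(x,y,ox,oy,s,z): return p2w(d,((x+.5)/s-.5+ox,(y+.5)/s-.5+oy),z)[:2]
print("ringtop",w(238,139,80,130,4,.077))
print("clampfoot",[w(x,y,80,130,4,.055) for x,y in[(118,411),(186,459),(153,507)]])
print("shaft flange/top", w(700,396,80,130,4,.05),w(126,495,230,130,5,.05))
print("tray corners",[w(x,y,230,130,5,.012) for x,y in[(228,188),(677,178),(687,335),(231,346)]])
print("paper",[w(x,y,230,130,5,.0065) for x,y in[(411,218),(499,214),(504,305),(415,308)]])
E
python3 seg.py
```

```text
round ((138.7367706298828, 168.31536865234375), (34.204559326171875, 35.77066421508789), 70.26997375488281) [0.6006 0.2203 0.045 ]
121 151 37 36 [0.6001 0.2195 0.045 ]
square ((111.65000915527344, 243.9500274658203), (33.83636474609375, 34.78504943847656), 71.56504821777344) [0.3982 0.2861 0.045 ]
[array([0.4268, 0.3444]), array([0.4545, 0.2587]), array([0.3697, 0.2282]), array([0.3428, 0.3131])]
mat ((206.97061157226562, 170.61764526367188), (38.07809066772461, 37.107948303222656), 14.03624439239502) [0.6004 0.0391 0.003 ]
[array([0.5628, 0.1036]), array([0.6666, 0.0789]), array([ 0.6384, -0.0262]), array([ 0.5352, -0.    ])]
ringtop [0.6046 0.2111]
clampfoot [array([0.4282, 0.2905]), array([0.3963, 0.2453]), array([0.3657, 0.2657])]
shaft flange/top [ 0.4322 -0.0915] [ 0.4323 -0.092 ]
tray corners [array([ 0.606 , -0.1539]), array([ 0.6087, -0.4096]), array([ 0.5187, -0.4099]), array([ 0.5161, -0.1533])]
paper [array([ 0.5885, -0.258 ]), array([ 0.5902, -0.3083]), array([ 0.5379, -0.3087]), array([ 0.5369, -0.2582])]
```

```bash
cat >> h.py <<'E'
G=robot.tcp_to_grasp
def down(yaw): return [np.pi,0,yaw]
def tcp(x,y,zg): return [x,y,zg+G]
def at(): s=robot.get_state(); return s["clock"],np.array(s["tool_pos"]),s["grip_width"]
E
python3 - <<'E'
from h import *
np.set_printoptions(precision=4,suppress=True)
d=cam("wrist"); c=-d["R"].T@np.array(d["tvec"]).ravel()
s=robot.get_state()
from scipy.spatial.transform import Rotation as Ro
R=Ro.from_euler("xyz",s["tcp_rot"]).as_matrix()
print("cam in tool",R.T@(c-s["tool_pos"]),"axis",R.T@d["R"].T[:,2], "img up", -R.T@d["R"].T[:,1])
p=s["tool_pos"]; print(w2p(d,[[p[0],p[1],0],[p[0],p[1],.05]]), at())
for n,x,y,yaw,zg in [("ring",.605,.212,None,.2),("clamp",.397,.278,np.radians(55),.2),("shaft",.437,-.09,None,.2),("nest",.5625,-.282,None,.1),("mat",.5995,.039,None,.1)]:
    j1=np.arctan2(y,x)
    for k in ([yaw] if yaw else [j1+np.pi/2, j1+np.pi/2+.7, j1+np.pi/2-.7]):
        print(n,round(k,2),robot.ik(tcp(x,y,zg),down(k)))
E
```

```text
cam in tool [0.0811 0.0003 0.0203] axis [-0.2855 -0.0003  0.9584] img up [ 0.9584 -0.0006  0.2855]
[[247.2342 160.5297]
 [247.1999 170.0876]] (1.35, array([0.2496, 0.573 , 0.4047]), 0.09487711726185973)
ring 1.91 [ 0.2341  0.5463  1.5546 -0.      1.0406 -0.103 ]
ring 2.61 [ 0.2341  0.5463  1.5546  0.      1.0406 -0.803 ]
ring 1.21 [ 0.2341  0.5463  1.5546 -0.      1.0406  0.597 ]
clamp 0.96 [ 0.4745  0.336   1.9344 -0.      0.8712  1.0854]
shaft 1.37 [-0.3514  0.2842  2.0191 -0.      0.8383 -0.1482]
shaft 2.07 [-0.3514  0.2842  2.0191  0.      0.8383 -0.8482]
shaft 0.67 [-0.3514  0.2842  2.0191 -0.      0.8383  0.5518]
nest 1.11 [-0.5696  0.648   1.672  -0.      0.8216 -0.1049]
nest 1.81 [-0.5696  0.648   1.672   0.      0.8216 -0.8049]
nest 0.41 [-0.5696  0.648   1.672  -0.      0.8216  0.5951]
mat 1.64 [-0.045   0.6158  1.7464 -0.      0.7794 -0.1099]
mat 2.34 [-0.045   0.6158  1.7464  0.      0.7794 -0.8099]
mat 0.94 [-0.045   0.6158  1.7464 -0.      0.7794  0.5901]
```

Run:
```python
from h import *
np.set_printoptions(precision=4,suppress=True)
robot.move_ptp(tcp(.605,.216,.25),down(1.9)); print(at())
d=cam("wrist"); save("c1",d["frame"],None,1.5)
print([ (q,round(r["conf"],2),r["centre"],p2w(d,r["centre"],z)) for q,z in (("ring",.045),("round_stage",0)) for r in robot.spot_point(q,"wrist")[:2]])
print([ (round(r["conf"],2),r["centre"]) for r in robot.spot_in("ring","wrist")])
```

```text
(3.1833, array([0.6046, 0.2169, 0.4213]), 0.09550371105618367)
[('ring', 0.67, [247.8, 166.0], array([0.6051, 0.2167, 0.045 ])), ('round_stage', 0.89, [247.7, 149.4], array([0.6013, 0.2274, 0.    ]))]
[(0.7, [246.5, 177.0])]
```

View pics/c1.png

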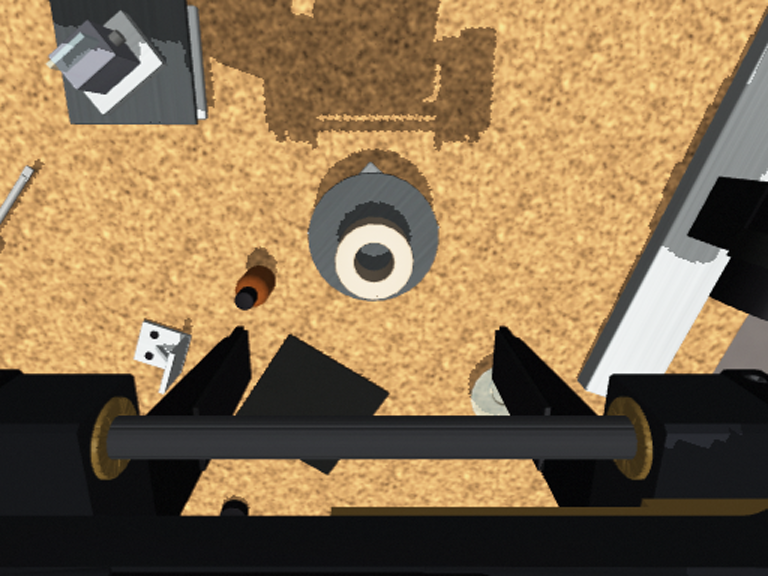

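The picture shows the ring top centred near (374,260) and the round plate near (373,236) of the 1.5x view; I compute both and pick up the ring.

Run:
```python
from h import *
np.set_printoptions(precision=4,suppress=True)
d=cam("wrist"); f=d["frame"]
q=lambda x,y:((x+.5)/1.5-.5,(y+.5)/1.5-.5)
P=p2w(d,q(373.5,236),.045); r=p2w(d,q(374,260.5),.077); print("plate",P,"ring",r)
m=((f.astype(int).max(2)<140)&(np.ptp(f.astype(int),axis=2)<25)).astype(np.uint8); m[:110]=0;m[205:]=0;m[:,:200]=0;m[:,300:]=0
m2=((f.min(2)>170)).astype(np.uint8); m2[:140]=0;m2[205:]=0;m2[:,:215]=0;m2[:,285:]=0
for mm,z in((m,.045),(m2,.077)):
    c=max(cv2.findContours(mm,0,1)[0],key=cv2.contourArea); e=cv2.fitEllipse(cv2.convexHull(c)); print(e,p2w(d,e[0],z))
```

```text
plate [0.603  0.2266 0.045 ] ring [0.6068 0.2162 0.077 ]
((248.21986389160156, 156.32138061523438), (85.60079956054688, 87.92784881591797), 170.04660034179688) [0.602  0.2273 0.045 ]
((248.89540100097656, 173.90545654296875), (49.24665069580078, 51.170677185058594), 90.71333312988281) [0.6067 0.2157 0.077 ]
```

Run:
```python
from h import *
np.set_printoptions(precision=4,suppress=True)
x,y=.6066,.2158; yaw=1.9
robot.grip(.08)
robot.servo_line(tcp(x,y,.13),feed=.25)
print(robot.servo_line(tcp(x,y,.045+.022),feed=.1,force_limit=15), at(), robot.get_state()["ft_force"])
robot.grip(.045,25); print(at(), robot.get_state()["ft_force"])
robot.servo_line(tcp(x,y,.22),feed=.2)
print(at(), robot.get_state()["ft_force"])
d=cam("wrist"); save("c2",d["frame"],None,1.5)
```

```text
False (5.3833, array([0.6068, 0.2159, 0.2389]), 0.07994734848955734) [-1.0497 -1.1543  0.2647]
(5.9083, array([0.6066, 0.2158, 0.2386]), 0.05646068732475814) [-0.918  -0.4987  3.6653]
(6.825, array([0.6064, 0.2158, 0.39  ]), 0.056313989202070334) [ 0.3189  0.1738 -0.4536]
```

View pics/c2.png

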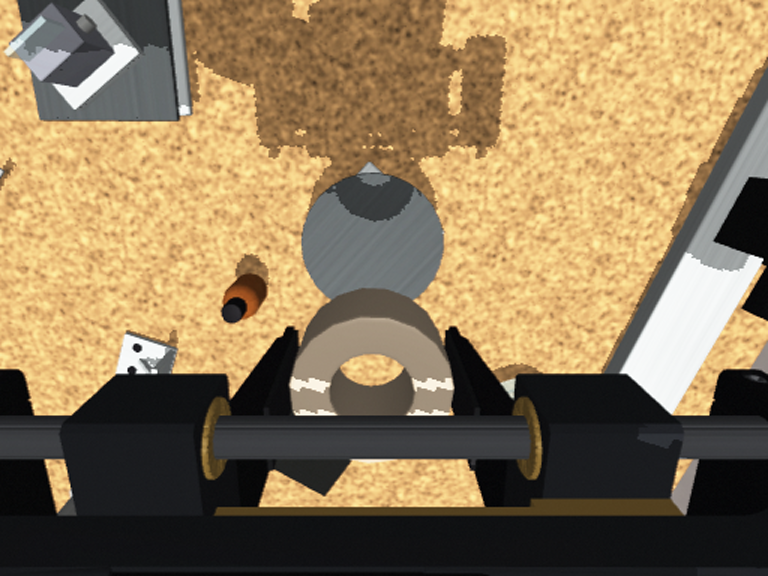

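Run:
```python
from h import *
np.set_printoptions(precision=4,suppress=True)
d=cam("wrist"); q=lambda x,y:((x+.5)/1.5-.5,(y+.5)/1.5-.5)
p=at()[1]; print(p)
zt=p[2]-G+.010
for n,a,r in(("outer",(371.5,317),28),("inner",(372,353),14)):
    w=p2w(d,q(*a),zt); v=w[:2]-p[:2]; u=np.array([np.cos(1.9),np.sin(1.9)]); print(n,w,v, "along toolx",v@u,"jaw",v@np.array([np.sin(1.9),-np.cos(1.9)]),r)
for a in((302,240),(443,240),(372.5,172)): print(p2w(d,q(*a),.045))
# park on mat
X,Y=.602,.041
robot.servo_line(tcp(.6066,.2158,.25),feed=.2)
robot.move_ptp(tcp(X,Y,.13),down(1.64)); 
print(robot.servo_line(tcp(X,Y,.003+.0225),feed=.12,force_limit=8), at(), robot.get_state()["ft_force"])
robot.grip(.08); robot.servo_line(tcp(X,Y,.15),feed=.25)
# to clamp
robot.move_ptp(tcp(.40,.284,.24),down(np.radians(55))); print(at())
d=cam("wrist"); save("c3",d["frame"],None,1.5)
print([ (q,round(r["conf"],2),r["centre"],p2w(d,r["centre"],z)) for q,z in (("clamp",.045),("square_stage",0)) for r in robot.spot_point(q,"wrist")[:2]])
```

```text
[0.6066 0.2158 0.3898]
outer [0.5974 0.2411 0.2285] [-0.0091  0.0254] along toolx 0.026942815365668206 jaw -0.0004193860738010097 28
inner [0.6016 0.2294 0.2285] [-0.0049  0.0136] along toolx 0.014486568768286493 jaw -0.0002495055694187122 14
[0.5558 0.2126 0.045 ]
[0.6483 0.2443 0.045 ]
[0.5871 0.2721 0.045 ]
True (8.9583, array([0.6017, 0.0415, 0.1963]), 0.05642733788127333) [-0.7368 -0.0157  5.4895]
(11.4917, array([0.4006, 0.2838, 0.4105]), 0.08006654310258722)
[('clamp', 0.95, [246.3, 170.1], array([0.3974, 0.282 , 0.045 ])), ('square_stage', 0.71, [244.0, 154.5], array([0.4001, 0.2911, 0.    ]))]
```

View pics/c3.png

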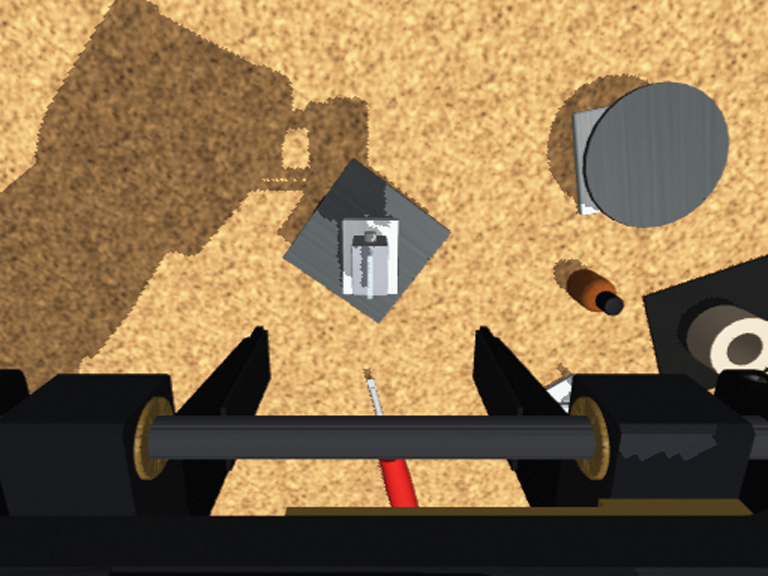

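Run:
```python
from h import *
d=cam("wrist"); save("c4",d["frame"],(180,95,130,130),5)
```

```text
(no output)
```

View pics/c4.png

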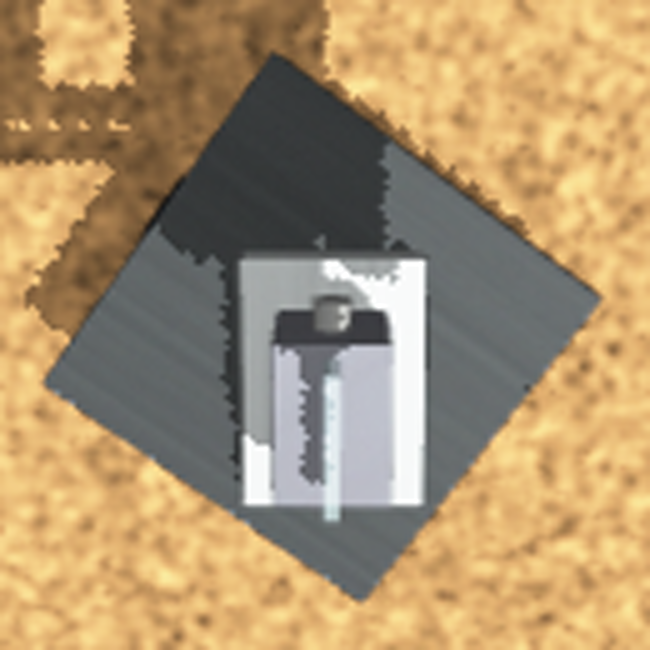

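Run:
```python
from h import *
np.set_printoptions(precision=4,suppress=True)
d=cam("wrist"); q=lambda a:((a[0]+.5)/5-.5+180,(a[1]+.5)/5-.5+95)
C=np.array([p2w(d,q(a),.055)[:2] for a in((239,259),(424,259),(424,505),(243,505))])
S=np.array([p2w(d,q(a),.045)[:2] for a in((277,52),(601,297),(362,602),(43,382))])
print(C.mean(0),S.mean(0),"S lens",[np.linalg.norm(S[i]-S[i-1]) for i in range(4)],"C",[np.linalg.norm(C[i]-C[i-1]) for i in range(4)])
v=C[0]-C[3]+C[1]-C[2]; yaw=np.arctan2(v[1],v[0]); print("yaw",np.degrees(yaw))
(x,y),s=C.mean(0),S.mean(0); np.save("sq.npy",s)
robot.move_ptp(tcp(x,y,.15),down(yaw)); robot.grip(.05)
print(robot.servo_line(tcp(x,y,.045+.033),feed=.1,force_limit=15), at(), robot.get_state()["ft_force"])
robot.grip(.015,25); print(at(), robot.get_state()["ft_force"])
robot.servo_line(tcp(x,y,.2),feed=.2); print(at())
d=cam("wrist"); save("c5",d["frame"],None,1.5)
```

```text
[0.3979 0.2826] [0.4001 0.2904] S lens [np.float64(0.08925652849114796), np.float64(0.08811363069638395), np.float64(0.08916726730766417), np.float64(0.08906604660647557)] C [np.float64(0.055080003945502706), np.float64(0.0393420888355852), np.float64(0.05508503282502438), np.float64(0.040293436584225434)]
yaw 55.372205652728034
False (13.7833, array([0.398 , 0.2826, 0.2497]), 0.05019438902980108) [-0.3222  0.0126  0.2389]
(14.3333, array([0.3979, 0.2826, 0.2495]), 0.023592164510877308) [-0.3111 -0.2869  4.1251]
(15.0917, array([0.3976, 0.2824, 0.3704]), 0.02346274002668668)
```

View pics/c5.png

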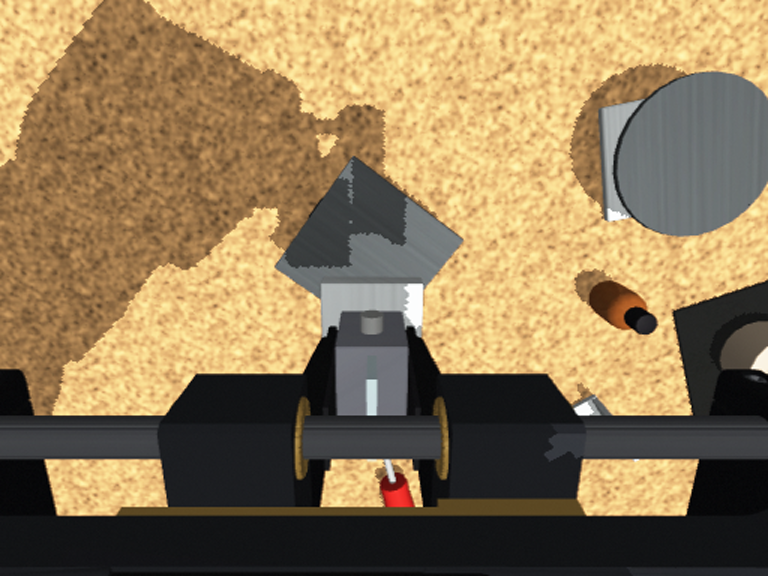

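Run:
```python
from h import *
np.set_printoptions(precision=4,suppress=True)
d=cam("wrist"); q=lambda a:((a[0]+.5)/1.5-.5,(a[1]+.5)/1.5-.5)
p=at()[1]; yaw=np.radians(55.37); u=np.array([np.cos(yaw),np.sin(yaw)])
w=p2w(d,q((372.5,283)),p[2]-G-.023)[:2]-p[:2]; print("far edge",w@u, w@np.array([u[1],-u[0]]))
off=w@u-.028; print(off)
if abs(off)>.002: off=0
X,Y,k=.6026,.2265,1.3
X-=off*np.cos(k);Y-=off*np.sin(k)
robot.move_ptp(tcp(X,Y,.2),down(k))
robot.servo_line(tcp(X,Y,.1),feed=.2)
print(robot.servo_line(tcp(X,Y,.045+.0315),feed=.06,force_limit=8), at(), robot.get_state()["ft_force"])
robot.grip(.045); robot.servo_line(tcp(X,Y,.26),feed=.25); print(at())
d=cam("wrist"); save("c6",d["frame"],None,1.5); save("c6b",d["frame"],(180,95,130,130),5)
```

```text
far edge 0.02742880925103109 -1.9271648872158013e-05
-0.0005711907489689104
True (17.1083, array([0.6027, 0.2271, 0.2485]), 0.0235492436874555) [ 0.3197 -0.867   1.2947]
(18.6, array([0.6025, 0.227 , 0.4301]), 0.04517927537746175)
```

View pics/c6b.png

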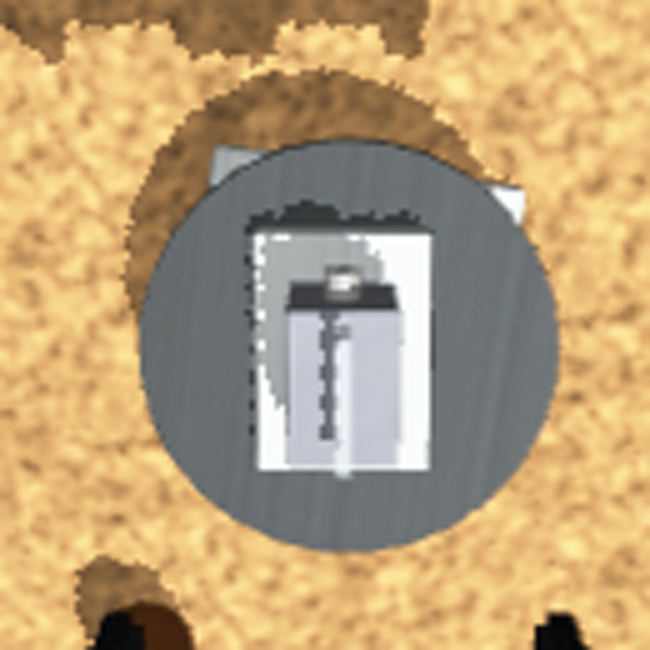

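Run:
```python
from h import *
np.set_printoptions(precision=4,suppress=True)
d=cam("wrist"); q=lambda a:((a[0]+.5)/5-.5+180,(a[1]+.5)/5-.5+95)
print("plate",p2w(d,q((348.5,346)),.045),"clamp",np.mean([p2w(d,q(a),.055) for a in((252,233),(432,233),(430,469),(258,470))],0))
robot.grip(.08); robot.move_ptp(tcp(.602,.041,.2),down(1.64)); print(at())
d=cam("wrist"); save("c7",d["frame"],(180,95,130,130),5)
```

```text
plate [0.6037 0.2263 0.045 ] clamp [0.6026 0.227  0.055 ]
(20.2833, array([0.6022, 0.0415, 0.3717]), 0.07982792872977054)
```

View pics/c7.png

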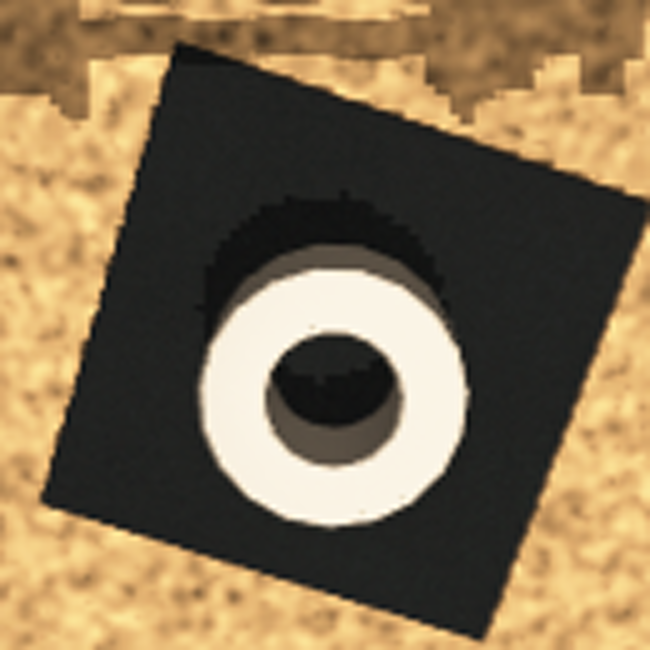

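Clamp is within about 1 mm of the plate centre; the ring stands on the mat, its top centred at (334,397) in the crop. Next the ring goes to the square stage.

Run:
```python
from h import *
np.set_printoptions(precision=4,suppress=True)
d=cam("wrist"); q=lambda a:((a[0]+.5)/5-.5+180,(a[1]+.5)/5-.5+95)
x,y=p2w(d,q((334,397)),.035)[:2]; print("ring",x,y); 
robot.servo_line(tcp(x,y,.1),feed=.25)
print(robot.servo_line(tcp(x,y,.003+.022),feed=.1,force_limit=15), at())
robot.grip(.045,25); print(at())
robot.servo_line(tcp(x,y,.2),feed=.25)
X,Y=np.load("sq.npy"); k=np.arctan2(Y,X)+np.pi/2
robot.move_ptp(tcp(X,Y,.16),down(k))
print(at()); robot.servo_line(tcp(X,Y,.09),feed=.2)
print(robot.servo_line(tcp(X,Y,.045+.0205),feed=.06,force_limit=8), at(), robot.get_state()["ft_force"])
robot.grip(.08); robot.servo_line(tcp(X,Y,.24),feed=.25); print(at())
d=cam("wrist"); save("c8",d["frame"],(180,95,130,130),5)
```

```text
ring 0.6014358926462263 0.042111683244142925
False (21.8333, array([0.6016, 0.0421, 0.1969]), 0.08004872336540907)
(22.3583, array([0.6015, 0.0421, 0.1966]), 0.05635912969641241)
(24.4333, array([0.4009, 0.2901, 0.3312]), 0.05646983248147016)
True (25.3583, array([0.4001, 0.2903, 0.2372]), 0.056160923658578735) [ 0.3909 -0.0396 -0.6909]
(26.8417, array([0.3999, 0.2902, 0.4103]), 0.08013997528720916)
```

View pics/c8.png

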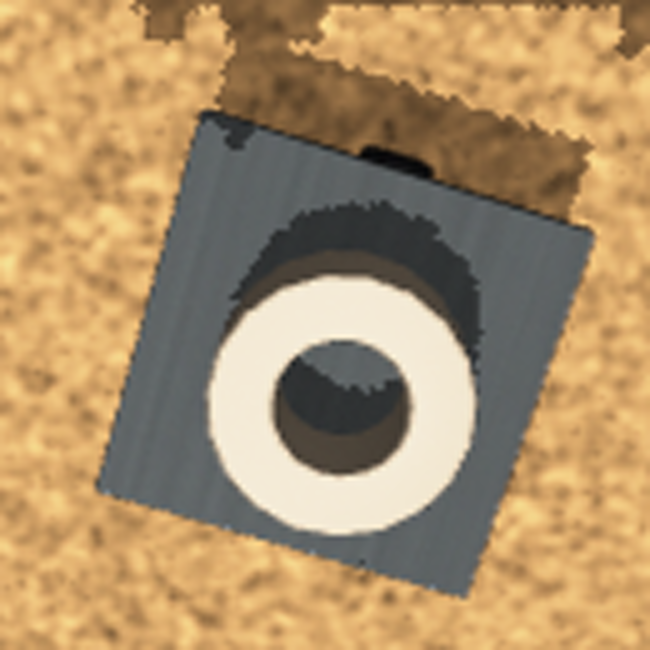

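Run:
```python
from h import *
np.set_printoptions(precision=4,suppress=True)
d=cam("wrist"); q=lambda a:((a[0]+.5)/5-.5+180,(a[1]+.5)/5-.5+95)
print("ring",p2w(d,q((342,405)),.077),"plate",np.mean([p2w(d,q(a),.045) for a in((202,114),(594,234),(466,598),(97,492))],0))
robot.servo_line(tcp(.42,.26,.27),feed=.3)
robot.move_ptp(tcp(.437,-.09,.24),down(1.37)); print(at())
d=cam("wrist"); save("c9",d["frame"],None,1.5)
print([ (q,round(r["conf"],2),r["centre"],p2w(d,r["centre"],z)) for q,z in (("shaft",0),) for r in robot.spot_point(q,"wrist")[:2]])
```

```text
ring [0.4003 0.29   0.077 ] plate [0.3995 0.2901 0.045 ]
(28.575, array([ 0.4372, -0.0892,  0.4112]), 0.07967825577935275)
[('shaft', 0.97, [245.6, 160.5], array([ 0.4345, -0.0901,  0.    ]))]
```

View pics/c9.png

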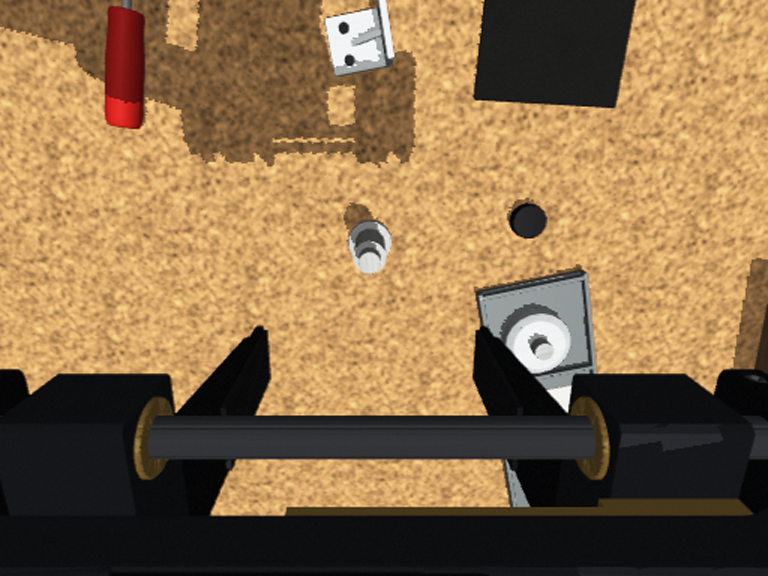

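Run:
```python
from h import *
np.set_printoptions(precision=4,suppress=True)
d=cam("wrist"); q=lambda a:((a[0]+.5)/1.5-.5,(a[1]+.5)/1.5-.5)
a=p2w(d,q((370,262)),.074);b=p2w(d,q((369.5,242)),.008); print(a,b)
x,y=(a[:2]+b[:2])/2
robot.grip(.05); robot.servo_line(tcp(x,y,.11),feed=.25)
print(robot.servo_line(tcp(x,y,.036),feed=.12,force_limit=15), at())
robot.grip(.015,30); print(at())
robot.servo_line(tcp(x,y,.17),feed=.25); print(at())
# look at nest from above
robot.move_ptp(tcp(.53,-.25,.22),down(1.5)); print(at())
d=cam("wrist"); save("c10",d["frame"],None,1.5)
```

```text
[ 0.4361 -0.0894  0.074 ] [ 0.4355 -0.0894  0.008 ]
False (30.8833, array([ 0.436 , -0.0895,  0.2081]), 0.05023330978036715)
(31.4333, array([ 0.4358, -0.0894,  0.2075]), 0.02360588370292391)
(32.1167, array([ 0.4355, -0.0893,  0.3404]), 0.023726032782936925)
(32.9083, array([ 0.5296, -0.2493,  0.3895]), 0.0235550786036508)
```

View pics/c10.png

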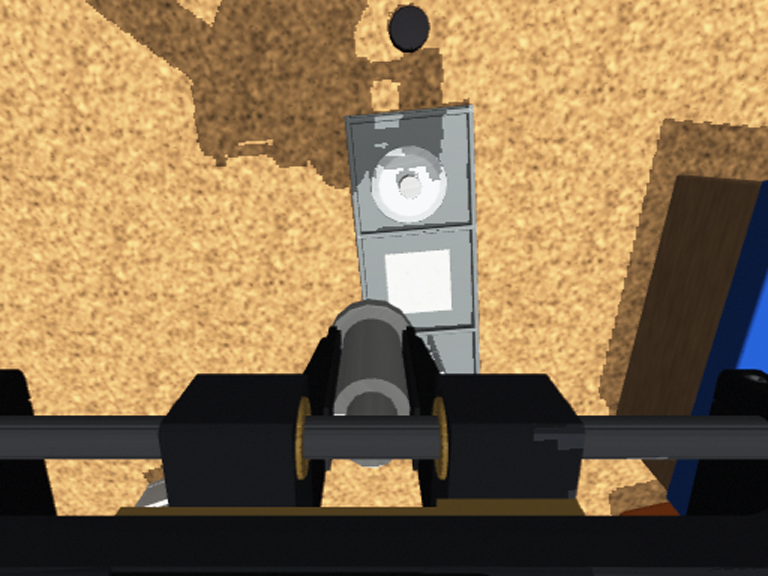

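Run:
```python
from h import *
np.set_printoptions(precision=4,suppress=True)
d=cam("wrist"); q=lambda a:((a[0]+.5)/1.5-.5,(a[1]+.5)/1.5-.5)
P=np.array([p2w(d,q(a),.0065)[:2] for a in((386,255),(449,249),(452,311),(388,314))]); print(P,P.mean(0))
N=np.array([p2w(d,q(a),.012)[:2] for a in((358,236),(475,227),(479,328))]); print("rim pts",N)
save("c11",d["frame"],(225,60,110,190),3.1)
```

```text
[[ 0.5395 -0.2558]
 [ 0.5889 -0.2544]
 [ 0.5901 -0.3061]
 [ 0.5381 -0.3051]] [ 0.5641 -0.2803]
rim pts [[ 0.519  -0.2381]
 [ 0.6081 -0.2373]
 [ 0.6107 -0.3201]]
```

View pics/c11.png

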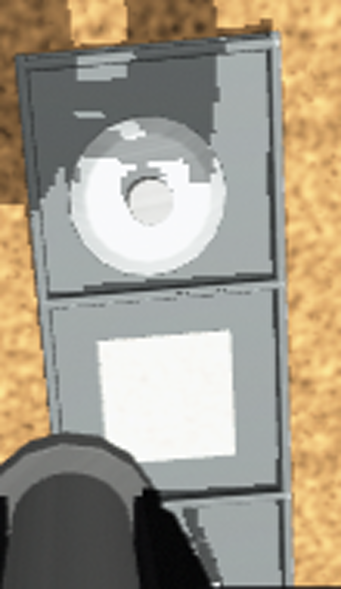

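Run:
```python
from h import *
np.set_printoptions(precision=4,suppress=True)
X,Y=.564,-.280
robot.move_ptp(tcp(X,Y,.15),down(1.5)); robot.servo_line(tcp(X,Y,.07),feed=.2)
print(robot.servo_line(tcp(X,Y,.0405),feed=.06,force_limit=8), at(), robot.get_state()["ft_force"])
robot.grip(.045); robot.servo_line(tcp(X,Y,.24),feed=.25); print(at())
d=cam("wrist"); save("c12",d["frame"],None,1.5); save("c12b",d["frame"],(180,80,140,130),5)
```

```text
True (34.4667, array([ 0.5639, -0.28  ,  0.2125]), 0.02391801266138094) [ 1.4548  0.1864 -0.3443]
(36.025, array([ 0.5638, -0.2799,  0.41  ]), 0.044994219513358455)
```

View pics/c12b.png

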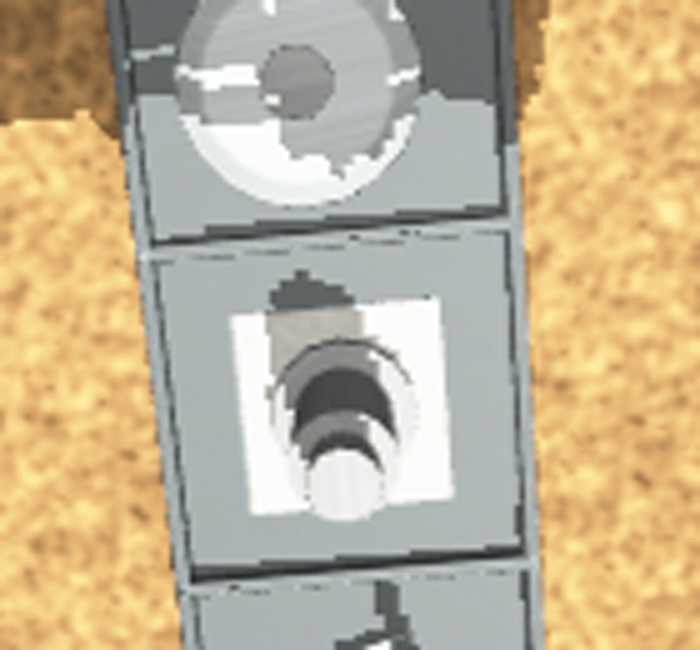

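The shaft stands upright on the liner, flange centre near (345,410) against liner centre (342,406). One last look at the whole scene follows.

Run:
```python
from h import *
robot.move_ptp(tcp(.45,-.1,.3),down(1.4)); print(at())
d=cam("scene"); save("z1",d["frame"],(100,100,320,180),2.4)
```

```text
(36.9583, array([ 0.45078221, -0.10065129,  0.47098914]), 0.04485267333820038)
```

View pics/z1.png

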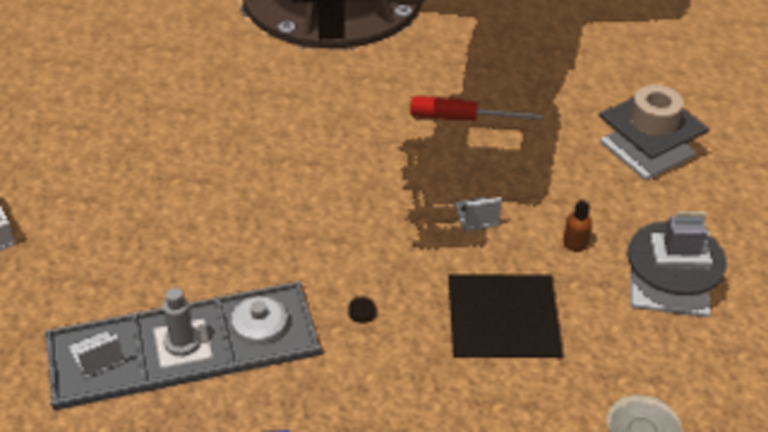

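Everything is upright and in place: the ring on the square stage at (657,108), the clamp on the round stage at (685,240) and the shaft in the middle nest at (180,325). The spare bracket is untouched.

```bash
python3 -c "
from plant import robot
print(robot.close_job())"
```

```text
the job is handed in; nothing more can be done
None
```

The job is done and handed in at about 37 s on the robot's clock. The last picture shows every part upright, and the gripper is open and clear of them all.

- **Swap:** I parked the ring on the mat, moved the clamp to the round stage, then set the ring on the square stage. Wrist-camera checks afterwards put the clamp about 1.3 mm and the ring about 0.8 mm from the plate centres.
- **Tray:** it lacked the shaft, which now stands in the middle nest. By eye in the wrist picture it is within about 2 mm of the liner's centre.
- **Left alone:** I did not touch the two parts already in the tray or the spare bracket.

**Disagreement between cameras:** the top camera placed the ring and the round stage about 5–7 mm from where the wrist camera did. I trusted the wrist camera. Its reading of the ring held in the gripper agreed with the known grasp position to about 1 mm.

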